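# Draw the cash drawer of a tabletop arcade machine with the cash hook

## Task

Take the cash hook from the tool rack, reach it under the arcade machine's control deck, feel for the swivelling pull eye on the cash drawer, catch it and draw the drawer gently out to its stop. Move the drawer with the hook only, never with the gripper or arm. Then unhook, hang the hook back in the slot it came from, and leave everything else as it stands.

Things in the scene. Friction and masses are not known exactly. Their poses are not given: they have to be found in the camera images.
- console: Flat-screen tabletop arcade machine, grey with dark wooden cheeks, 496 wide (y), about 426 deep, 224 high, fixed. Origin: on the table, at the front face of its recessed kick panel, middle of the cash bay; x points into the machine, away from the player, y to the left seen by the player, z up. The control deck overhangs the kick panel by 86 mm.
- deck_edge (a point): Middle of the lower front edge of the control deck, at (-86, 0, 170) mm in the console's frame. The deck is the ledge: underside 170 mm, top 198 mm above the table; a joystick and buttons stand on it. Below it the space is open between small brackets at y = +-232 mm; behind is the kick panel at x = 0.
- cash_drawer: Steel cash drawer in the bay under the deck; front plate 194 wide, from 14 to 92 mm above the table, its front face 6 mm ahead of the origin. Its frame coincides with the console's when shut; it slides along the console's -x by 110 mm to a stop, against 2.5 N of friction and light damping, and stays where it is left. A swivelling draw eye is pinned to the middle of its front.
- eye_pin (a point): Upright pivot pin of the steel draw eye, 42 mm above the table and 14 ahead of the drawer's origin, between lugs 18 wide. The eye lies level: a bar 11 wide ending in a round ring, centre 40 from the pin, 33 outside and 21 inside diameter, 6 thick, hole upright. It starts up to 0.85 rad to either side of -x (stops at 0.95); this angle is not measured. Stiff: 3 N sideways at the ring turns it.
- rack: Dark steel bench rack, fixed, 226 wide (y), 70 deep. Origin: on the table under its middle; x points to the back, the open front faces -x. Top plate 6 mm thick, upper face 173 mm above the table, with three slots 14 mm wide at y = -68, 0, +68 mm, open at the front edge (x = -34 mm) and ending at x = +2 mm. The hook and two drivers hang in them by their bolsters, in any order.
- hook: Cash hook, about 120 g, hanging upright in a rack slot. Origin: underside centre of its bolster (steel disc 30 mm across, 6 thick), which rests on the rack plate; z up the handle. Wooden handle 22 x 22 mm square (sides along x, y), 6 to 81 mm above the origin. Steel rod 7 mm thick runs down to an elbow at (0, 0, -145) mm and bends 65 degrees towards -x into a tip 6 thick, 22 long.
- hook_tip (a point): Centre of the round end of the hook's tip, at (-20, 0, -154) mm in the hook's frame (end radius 3 mm).
- nut_driver: Bystander: black-handled nut driver hanging in the rack, handle 25 mm thick, 78 mm tall. Origin at the underside of its bolster.
- screwdriver: Bystander: black-handled screwdriver hanging in the rack, handle 25 mm thick, 78 mm tall. Origin at the underside of its bolster.
- token_cup: Bystander: grey cup, 64 mm across, 75 mm tall, on the control deck. Origin under its middle.
- mug: Bystander: white mug, 80 mm across, 95 mm tall, on the table beside the machine. Origin under its middle.
- chalk_a: Bystander: cue chalk cube, 22 mm, on the table on the machine's left in front of the deck. Origin under its middle.
- chalk_b: Bystander: cue chalk cube, 22 mm, on the table on the machine's right in front of the deck. Origin under its middle.
- polish: Bystander: white bottle, 56 mm across, 150 mm tall, on the table beside the machine. Origin under its middle.
- spares_tray: Grey plastic tray of spare parts, 150 x 200 x 55 mm, fixed on the table on the other side from the rack. Origin under its middle.
Not all that is in view belongs to the job. What is shaped like the hook but purple or yellow is not meant.

How it is judged (in metres and radians):
On the way, in this order (a step that is already met when the one before it is completed fails the run):
1. the hook is taken out of the rack (distance of hook from where it was at the start of the episode above 0.06 m), for 0.1 s.
2. the hook bears on the drawer's eye while the drawer comes out (x of cash_drawer in the frame of console below -0.02 m and contact force between hook and cash_drawer above 0.5 N), for 0.1 s.
3. the drawer reaches its stop (x of cash_drawer in the frame of console below -0.104 m), for 0.2 s.
At the end, for the whole second after the job is handed in: The drawer stands within 6 mm of its 110 mm stop and at rest; the hook hangs still in its own slot, its bolster on the rack plate (height within 4 mm, within 30 mm of where it hung at first, within 0.15 rad of upright) (x of cash_drawer in the frame of console below -0.104 m and linear speed of cash_drawer below 0.01 m/s and distance of hook from where it was at the start of the episode below 0.03 m and z of hook in the frame of rack between 0.169 and 0.177 m and angle between hook's own z axis and vertical below 0.15 rad and contact force between hook and rack above 0.3 N and linear speed of hook below 0.02 m/s); the robot touches nothing.
It fails at once if the gripper or arm touches the drawer or its eye (contact force between any of the fingers, the arm and cash_drawer above 0.5 N).
It fails at once if the drawer is yanked (faster than 0.3 m/s) (linear speed of cash_drawer above 0.3 m/s).
It fails at once if a bystander is moved by more than 25 mm (distance of any of nut_driver, screwdriver, token_cup, mug, chalk_a, chalk_b, polish from where it was at the start of the episode above 0.025 m).
It also fails if it takes over 67 s, if anything falls off the work surface, if the arm or the gripper's body presses on something with over 40 N, if the wrist force passes 120 N, or if a joint passes its speed limit or range.

## Robot

A 7-joint arm with a two-finger parallel gripper is mounted at the origin on the work surface. World frame = base frame: x ahead of the robot, y to its left, z up, the work surface at z = 0. Lengths are in mm, angles in rad, forces in N, time in s.
With the tool pointing down it reaches from about 400 to 875 mm from the base axis. Payload 6.5 kg.
Tool frame: the origin (TCP) lies midway between the tips of the shut fingers; the grasp point (between the pads) lies 19 mm behind it; z points along the fingers, x is the direction in which the jaws open and shut, and the axes are right-handed (so a half turn about z gives the same grasp; the last joint's range is limited). The gripper opens to 88 mm and grips with 3 to 60 N. Pads are 18 mm wide; open, the fingers measure 123 mm over their backs; the gripper's body (75 mm by 187 mm) begins 45 mm behind the grasp point.
Start: joints at [-1.24, 0.536, -0.004, 1.538, 0.003, 1.067, -0.071], TCP at [251.199, 599.491, 238.716] pointing down, gripper open.
Joint ranges: [-2.7, 2.7], [-0.37, 2.16], [-1.27, 1.26], [0.24, 2.4], [-1.31, 4.45], [0.19, 1.91], [-2.76, 2.76]. Speed limits (rad/s): [2.39, 2.39, 3.14, 3.14, 3.14, 3.14, 3.14].

## Interface

Orientations are given as a unit quaternion [w, x, y, z].
In Python, from workcell import manip, cams, job gives the robot as it stands.
- The arm moves only by the shell command python3 -m inch 'ROWS' [OPENING] [FORCE]. ROWS is JSON, a list of rows, each an object of numbers: "x", "y", "z": the shift along the world's x, y, z each as a share of 0.5 m, from -1 to 1; "spin": the turn about the world's z as a share of 0.5 rad, from -1 to 1. In form: [{"x": .., "y": .., "z": .., "spin": ..}, ...]. A call has 1 to 10 rows; each row is the pose to reach, as a shift and turn from the pose commanded when the call began; what a row does not reach only later rows make up. A row lasts 1/10 s, in which the tool goes at most 50 mm and 8.59 degrees, less where a joint would pass 70% of its speed; a pose out of reach is approached as far as the arm can. A call with a number of a shift or a turn outside -1 to 1 is refused whole. A call with a gripper value outside its range is refused whole. OPENING is the opening, from -1 (shut) to 1 (fully open), set as the call begins (- or left out, the last holds). The fingers move at their own pace and stop on an object; FORCE is the grip in N (left out, the last holds). Time passes only in rows, so rows that repeat a pose let the fingers close. It gives the time, the measured TCP pose, the force and the opening at its end, in the units of the state.
- manip.get_state(): the state, without advancing time (a new reading comes with each control period).
- cams.camera(name): name is "side" or "top" or "wrist"; returns the picture (420x560x3 uint8, red, green, blue); there is no depth.
- cams.camera_model(name): a dict with "fx", "fy", "cx", "cy" (pixels), "rvec" (rotation vector, rad) and "tvec" (3), from world to camera coordinates, as OpenCV has them. Camera axes: x right, y down, z forward; pixel columns grow to the right and rows downward; lengths in mm; the calibration is good to about 2 mm. A picture is of the moment at which its call begins: read the wrist's pose just before it. camera_model takes no time and is no camera call; for the wrist camera it gives the pose at the moment of the call.
- job.job_done(): hands the job in, once; it reports no verdict.
The state is a dict: "time_s": time; "qpos": joint angles; "joint_vel": joint speeds; "joint_efforts": joint torques, N m; "eef_pos": TCP position; "tool_rot": TCP orientation; "contact_force": force on the tool from outside, world axes, zero at the start; "ft_torque": the same for the moment, N m; "gripper_width": finger opening in mm.
Only numpy, scipy, OpenCV 4.12 (cv2) and the standard library are available. Lean on these libraries where they do the work, as an engineer would, in place of code of your own. Each camera call takes 0.05 s, during which the arm holds its last target. There are 200 camera calls.

## Working session

There is one attempt and no reset: what is moved stays moved. The work goes in short steps, Python scripts to look and compute and a shell command to move; the robot and the scene stay as the last step left them, time stands still between calls to the robot, and variables do not carry over. Pictures are saved under pics/ and viewed, about 8 in all and at most 12, crops included, and the job is handed in when it is done.

```bash
ls; mkdir -p pics
cat > h.py <<'E'
import numpy as np, cv2
from workcell import manip, cams, job
def snap(n,f):
    m=cams.camera_model(n); im=cams.camera(n); cv2.imwrite('pics/'+f,im[:,:,::-1]); return im,m
def RT(m): 
    R=cv2.Rodrigues(np.array(m['rvec'],float))[0]; return R,np.array(m['tvec'],float).reshape(3)
def proj(m,P):
    R,t=RT(m); p=(R@np.array(P,float).reshape(-1,3).T).T+t
    return np.c_[m['fx']*p[:,0]/p[:,2]+m['cx'],m['fy']*p[:,1]/p[:,2]+m['cy']]
def ray(m,u,v):
    R,t=RT(m); d=R.T@np.array([(u-m['cx'])/m['fx'],(v-m['cy'])/m['fy'],1.]); return -R.T@t,d
def onz(m,u,v,z):
    c,d=ray(m,u,v); return c+d*(z-c[2])/d[2]
E
python3 - <<'E'
from h import *
ims=[]
for n in('side','top'):
    im,m=snap(n,n+'0.png'); c,d=ray(m,280,210); print(n,m,c,d); 
print(manip.get_state())
E
```

```text
pics
side {'fx': 534.4170095193313, 'fy': 534.4170095193313, 'cx': 280.95528817078514, 'cy': 208.30859408373612, 'rvec': array([ 2.223073  , -0.96876512,  0.36334729]), 'tvec': array([-326.04985818,  385.39200465, 1208.40240623])} [-159.89115657 -618.49720462 1143.22697159] [ 0.48640382  0.47279395 -0.73477235]
top {'fx': 387.4286454063194, 'fy': 387.4286454063194, 'cx': 278.39290425547233, 'cy': 207.31243253629881, 'rvec': array([ 2.13171055, -2.15164478,  0.19715968]), 'tvec': array([  -1.21450779,  502.25954011, 1164.67340074])} [ 301.61488834   14.95914288 1231.88267875] [ 0.15935505 -0.02136911 -0.98702313]
{'time_s': 0.1, 'qpos': array([-1.24019829,  0.53711706, -0.00444431,  1.53876546,  0.00259231,
        1.06729434, -0.07122404]), 'joint_vel': array([ 0.00102098, -0.00237661, -0.00091813, -0.00142001, -0.00020645,
       -0.00010909, -0.0005037 ]), 'joint_efforts': array([ 2.56320913e-03, -5.72075987e+01,  9.93611589e-01, -2.52227086e+01,
       -5.62270987e-02,  1.35303623e-02,  1.59228381e-05]), 'eef_pos': array([250.9959295 , 598.98215174, 237.9128128 ]), 'tool_rot': array([ 4.80670911e-04,  8.32592713e-01,  5.53885143e-01, -6.25956756e-04]), 'contact_force': array([-0.02742163,  0.02131962, -0.18277689]), 'ft_torque': array([ 0.00383374, -0.00775296,  0.0072913 ]), 'gripper_width': 88.23532343075014}
```

View pics/top0.png

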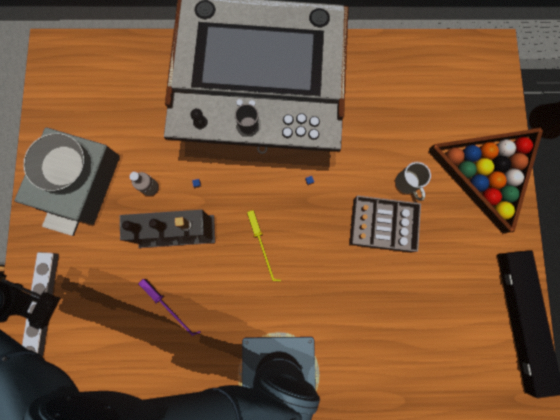

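View pics/side0.png

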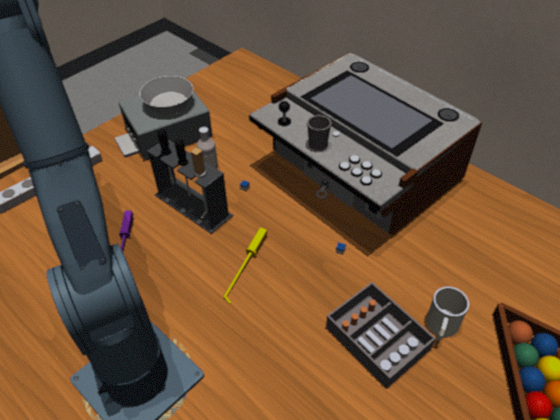

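The top view shows the rack at (165,228), with the wooden-handled hook in its right-hand slot at (180,222). The console deck's front edge runs from (165,140) to (340,150). In the side view the eye's ring shows under the deck at (322,190). I'll enlarge these areas.

Run:
```python
import cv2,numpy as np
t=cv2.imread('pics/top0.png'); s=cv2.imread('pics/side0.png')
def c(im,x,y,w,h,W,H): return cv2.resize(im[y:y+h,x:x+w],(W,H),interpolation=cv2.INTER_CUBIC)
a=c(t,110,190,112,70,448,280)   # x4
b=c(t,155,80,200,80,800,320)    # x4
d=c(s,300,165,44,40,352,280)  # x8 /7
cv2.imwrite('pics/crop1.png',np.vstack([np.hstack([a,d]),b]))
```

```text
(no output)
```

View pics/crop1.png

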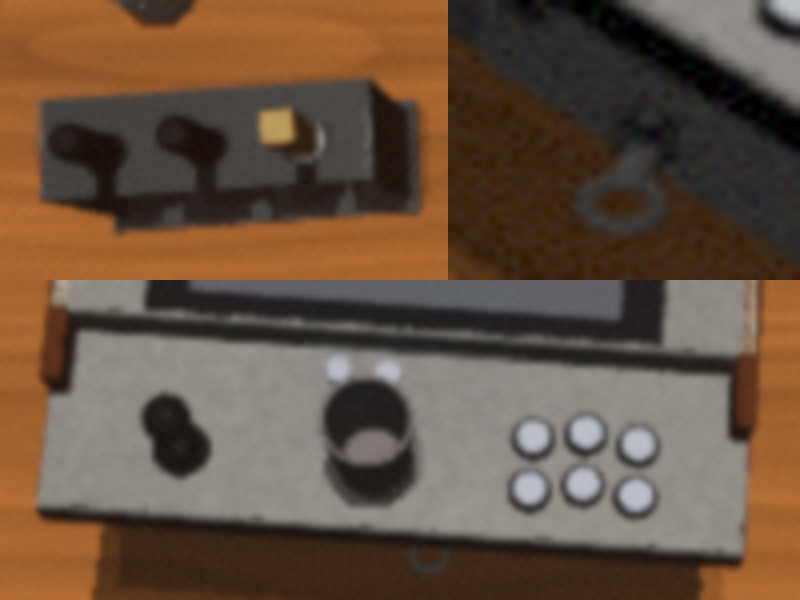

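Run:
```python
from h import *
t=cams.camera_model('top'); s=cams.camera_model('side')
A=onz(t,164.8,137.5,198);B=onz(t,340.5,148.2,198); print('deck',A,B,np.linalg.norm(A-B))
y=(A-B)[:2]/np.linalg.norm((A-B)[:2]); x=np.array([y[1],-y[0]]); yaw=np.arctan2(x[1],x[0])
mid=(A+B)[:2]/2; O=mid+86*x; print('yaw',yaw,'O',O)
P=O-14*x; print('pin',P)
r=onz(s,321.5,193.6,42); print('ring side',r); print('pin side',onz(s,325.9,184.3,50))
f=onz(t,262.5,153,42); print('ring front top',f)
print('loc ring', (r[:2]-P)@x,(r[:2]-P)@y,' dist',np.linalg.norm(r[:2]-P))
for a in np.linspace(-.85,.85,9):
    q=P-40*(np.cos(a)*x+np.sin(a)*y); print(round(a,2),q.round(1),proj(s,[*q,42]).round(1),proj(t,[*(q-16*x),42]).round(1))
c=[onz(t,*p,173) for p in((120.5,240),(203,235),(203,210),(120,215.5))]
for p in c: print('rack',p.round(1))
h=onz(t,179.5,221.75,254); print('handle',h, proj(s,h), proj(s,[*h[:2],173]))
```

```text
deck [675.13464537 310.35966853 198.        ] [ 641.53596103 -177.94723468  198.        ] 489.4614421141733
yaw -0.06869821370456267 O [744.13244688  60.30281656]
pin [730.16547001  61.26383523]
ring side [696.75815713  45.98680305  42.        ]
pin side [728.10264361  56.2288512   50.        ]
ring front top [678.25423234  42.92077242  42.        ]
loc ring -32.279832386632535 -17.53421474023959  dist 36.73467388538962
-0.85 [705.9  93.1] [[311.2 184.2]] [[246.4 149.6]]
-0.64 [699.7  87.2] [[311.4 186.3]] [[248.2 151.4]]
-0.42 [694.9  80.2] [[312.1 188.3]] [[250.4 152.8]]
-0.21 [691.7  72.4] [[313.4 190.1]] [[252.9 153.8]]
0.0 [690.3  64. ] [[315.3 191.8]] [[255.5 154.2]]
0.21 [690.6  55.5] [[317.6 193.1]] [[258.2 154.1]]
0.42 [692.7  47.3] [[320.2 194.1]] [[260.8 153.5]]
0.64 [696.5  39.7] [[323.1 194.7]] [[263.2 152.3]]
0.85 [701.8  33.1] [[326.1 194.8]] [[265.2 150.7]]
rack [393.6 426.2 173. ]
rack [405.1 203.1 173. ]
rack [474.3 204.6 173. ]
rack [460.8 431.4 173. ]
handle [431.39711764 248.81585763 254.        ] [[195.7346329  151.47256759]] [[199.7299366  174.74830963]]
```

Run:
```python
from h import *
s=cams.camera_model('side'); im=cv2.imread('pics/side0.png')
x0,y0,k=140,120,7
c=cv2.resize(im[y0:y0+85,x0:x0+110],None,fx=k,fy=k,interpolation=cv2.INTER_CUBIC)
c=cv2.convertScaleAbs(c,alpha=1.6,beta=15)
o=np.array([431.4,248.8,173]); ux=np.array([np.cos(.056),np.sin(.056),0])
P=[o+[0,0,81],o,o-[0,0,145],o-[0,0,154]-20*ux,o-[0,0,154]+20*ux]
for p,col in zip(proj(s,P),[(0,255,0)]*3+[(255,0,255),(255,255,0)]):
    cv2.circle(c,tuple(int(v) for v in ((p-[x0,y0])*k)),4,col,1)
cv2.imwrite('pics/crop2.png',c)
```

```text
(no output)
```

View pics/crop2.png

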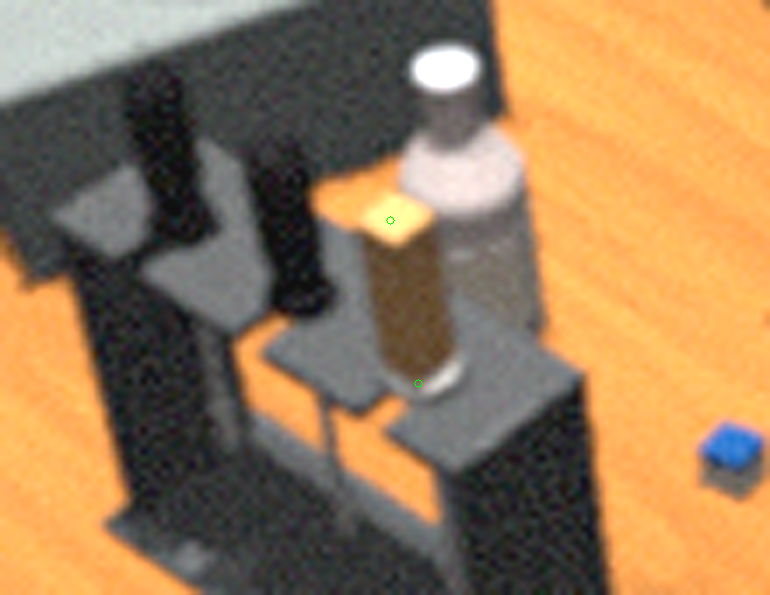

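```bash
python3 -m inch '[{"z":0.2,"spin":0.3},{"z":0.2,"spin":0.6},{"x":0.09,"y":-0.1,"z":0.2,"spin":0.9},{"x":0.13,"y":-0.2,"z":0.2,"spin":0.9},{"x":0.18,"y":-0.3,"z":0.2,"spin":0.9},{"x":0.22,"y":-0.4,"z":0.2,"spin":0.9},{"x":0.27,"y":-0.5,"z":0.2,"spin":0.9},{"x":0.31,"y":-0.6,"z":0.2,"spin":0.9},{"x":0.36,"y":-0.7,"z":0.2,"spin":0.9},{"x":0.36,"y":-0.7,"z":0.2,"spin":0.9}]' 0.1 12
```

```text
invalid input at $[0]: expected keys x, y, z, spin
```

The crop confirms the hook's place: its handle top is at crop (398,220), about 1 px from my prediction, in the slot nearest the camera. Every row needs all four keys.

```bash
python3 -m inch '[{"x":0,"y":0,"z":0.2,"spin":0.3},{"x":0,"y":0,"z":0.2,"spin":0.6},{"x":0.09,"y":-0.1,"z":0.2,"spin":0.9},{"x":0.13,"y":-0.2,"z":0.2,"spin":0.9},{"x":0.18,"y":-0.3,"z":0.2,"spin":0.9},{"x":0.22,"y":-0.4,"z":0.2,"spin":0.9},{"x":0.27,"y":-0.5,"z":0.2,"spin":0.9},{"x":0.31,"y":-0.6,"z":0.2,"spin":0.9},{"x":0.36,"y":-0.7,"z":0.2,"spin":0.9},{"x":0.36,"y":-0.7,"z":0.2,"spin":0.9}]' 0.1 12
python3 - <<'E'
from h import *
im,m=snap('wrist','w1.png'); o=np.array([431.4,248.8,254]); print(proj(m,o),ray(m,280,210), manip.get_state()['qpos'])
E
```

```text
time_s: 1.1
eef_pos: [431.7, 246.9, 338.6]
tool_rot: [0.0, 0.688, 0.725, -0.0]
contact_force: [0.8, -0.2, 0.6]
gripper_width: 48.6
[[281.83468649 216.47860415]] (array([361.57552392, 244.21911476, 484.03489995]), array([ 0.27221948,  0.01263905, -0.96215394])) [-0.66272677  0.1696852   0.07661118  1.81501398 -0.00914375  1.15852346
  1.03008065]
```

View pics/w1.png

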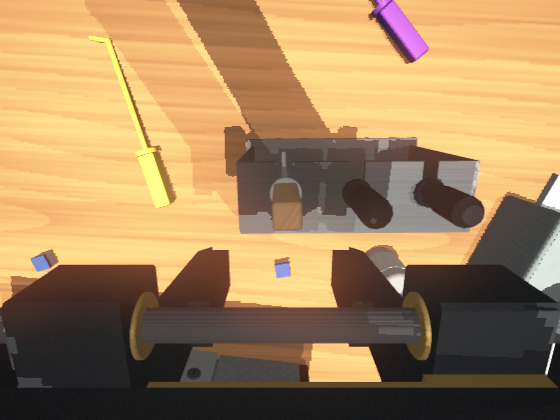

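The wrist view shows the handle top at (287,218). Through the slot the tip shows at (284,155), pointing out of the rack's front (-x).

Run:
```python
from h import *
m=cams.camera_model('wrist'); print(onz(m,287,218,254), onz(m,287,208,254), onz(m,284,152,19))
a=onz(m,240,161,173);b=onz(m,478,159,173); print(a,b); print(onz(m,238,233,173))
```

```text
[436.29453013 244.34244619 254.        ] [428.86634523 243.98736424 254.        ] [414.62881592 242.58203224  19.        ]
[408.18249504 200.66360018 173.        ] [396.9474082  419.50132769 173.        ]
[478.90176279 199.38388297 173.        ]
```

```bash
python3 -m inch '[{"x":0.004,"y":-0.002,"z":-0.08,"spin":0},{"x":0.004,"y":-0.002,"z":-0.16,"spin":0},{"x":0.004,"y":-0.002,"z":-0.22,"spin":0},{"x":0.004,"y":-0.002,"z":-0.26,"spin":0},{"x":0.004,"y":-0.002,"z":-0.276,"spin":0},{"x":0.004,"y":-0.002,"z":-0.276,"spin":0}]' 0.1 12
python3 -m inch '[{"x":0,"y":0,"z":0,"spin":0},{"x":0,"y":0,"z":0,"spin":0},{"x":0,"y":0,"z":0,"spin":0},{"x":0,"y":0,"z":0,"spin":0},{"x":0,"y":0,"z":0,"spin":0},{"x":0,"y":0,"z":0,"spin":0}]' -1 25
```

```text
time_s: 1.75
eef_pos: [432.6, 248.3, 199.9]
tool_rot: [-0.0, 0.688, 0.726, -0.001]
contact_force: [-0.8, -0.1, 0.3]
gripper_width: 48.4
time_s: 2.35
eef_pos: [433.6, 249.0, 201.4]
tool_rot: [0.0, 0.688, 0.726, 0.001]
contact_force: [-0.6, 0.5, 5.1]
gripper_width: 22.3
```

```bash
python3 -m inch '[{"x":0,"y":0,"z":0.014,"spin":0},{"x":0,"y":0,"z":0.03,"spin":0},{"x":-0.03,"y":-0.002,"z":0.03,"spin":0},{"x":-0.07,"y":-0.004,"z":0.03,"spin":0},{"x":-0.11,"y":-0.006,"z":0.03,"spin":0},{"x":-0.14,"y":-0.007,"z":0.03,"spin":0},{"x":-0.14,"y":-0.007,"z":0.06,"spin":0},{"x":-0.14,"y":-0.05,"z":0.06,"spin":0},{"x":-0.12,"y":-0.13,"z":0.06,"spin":0},{"x":-0.10,"y":-0.20,"z":0.06,"spin":0}]' -1 25
```

```text
time_s: 3.35
eef_pos: [383.1, 147.3, 231.1]
tool_rot: [0.0, 0.688, 0.726, 0.0]
contact_force: [0.2, 0.2, -1.6]
gripper_width: 22.2
```

```bash
python3 -m inch '[{"x":0.06,"y":0,"z":0,"spin":-0.1},{"x":0.14,"y":0,"z":0,"spin":-0.25},{"x":0.22,"y":0,"z":0,"spin":-0.25},{"x":0.30,"y":0,"z":0,"spin":-0.25},{"x":0.37,"y":0,"z":0,"spin":-0.25},{"x":0.394,"y":0,"z":0,"spin":-0.25},{"x":0.394,"y":0,"z":-0.04,"spin":-0.25},{"x":0.394,"y":0,"z":-0.08,"spin":-0.25},{"x":0.394,"y":0,"z":-0.086,"spin":-0.25},{"x":0.394,"y":0,"z":-0.086,"spin":-0.25}]' -1 12
```

```text
time_s: 4.35
eef_pos: [579.8, 148.4, 187.5]
tool_rot: [-0.0, 0.732, 0.681, -0.001]
contact_force: [-0.4, -0.1, -0.7]
gripper_width: 22.3
```

```bash
python3 -m inch '[{"x":0,"y":0,"z":-0.010,"spin":0},{"x":-0.02,"y":0.001,"z":-0.012,"spin":0},{"x":-0.04,"y":0.003,"z":-0.012,"spin":0},{"x":-0.08,"y":0.005,"z":-0.014,"spin":0},{"x":-0.12,"y":0.008,"z":-0.018,"spin":0},{"x":-0.12,"y":0.008,"z":-0.018,"spin":0}]' -1 12
python3 - <<'E'
from h import *
im,m=snap('side','s1.png'); st=manip.get_state(); p=st['eef_pos']+[0,0,19]; u,v=proj(m,p)[0].astype(int); print(u,v)
x0=max(0,u-110);y0=max(0,v-70);cv2.imwrite('pics/s1c.png',cv2.resize(im[y0:y0+150,x0:x0+220,::-1],None,fx=3,fy=3))
E
```

```text
time_s: 4.95
eef_pos: [518.9, 153.3, 180.5]
tool_rot: [-0.0, 0.732, 0.682, 0.001]
contact_force: [-1.9, -0.8, 10.6]
gripper_width: 21.8
248 166
```

View pics/s1c.png

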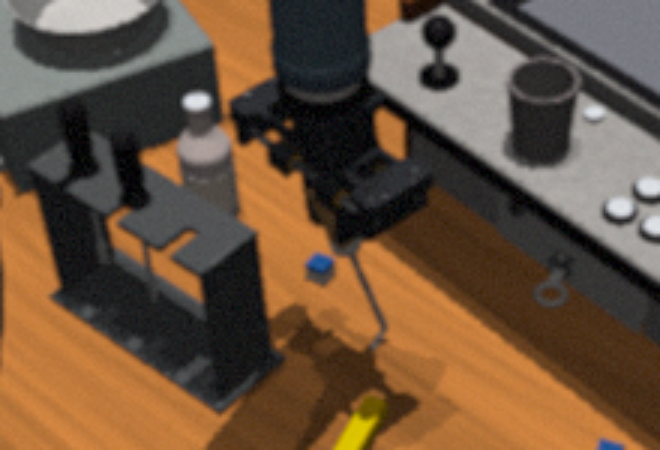

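The crop shows the hook pivoting in the grip. Its elbow is at full-image (266,206) and leans into the machine, as wanted. I'll carry on along the arc.

```bash
python3 -m inch '[{"x":-0.04,"y":0.003,"z":-0.011,"spin":0},{"x":-0.08,"y":0.005,"z":-0.026,"spin":0},{"x":-0.11,"y":0.007,"z":-0.040,"spin":0},{"x":-0.14,"y":0.009,"z":-0.058,"spin":0},{"x":-0.17,"y":0.011,"z":-0.080,"spin":0},{"x":-0.19,"y":0.013,"z":-0.096,"spin":0},{"x":-0.19,"y":0.013,"z":-0.096,"spin":0}]' -1 12
python3 -m inch '[{"x":0,"y":0,"z":0.03,"spin":0},{"x":0,"y":0,"z":0.08,"spin":0},{"x":0,"y":0,"z":0.08,"spin":0}]' -1 40
python3 - <<'E'
from h import *
im,m=snap('side','s2.png'); st=manip.get_state(); p=st['eef_pos']+[0,0,19]; u,v=proj(m,p)[0].astype(int); print(u,v,p)
x0=max(0,u-60);y0=max(0,v-50);print(x0,y0);cv2.imwrite('pics/s2c.png',cv2.resize(im[y0:y0+100,x0:x0+130,::-1],None,fx=6,fy=6,interpolation=cv2.INTER_CUBIC))
E
```

```text
time_s: 5.7
eef_pos: [423.9, 159.3, 130.5]
tool_rot: [-0.0, 0.732, 0.682, -0.001]
contact_force: [-0.7, 0.5, 0.0]
gripper_width: 21.8
time_s: 6.0
eef_pos: [428.5, 159.8, 173.6]
tool_rot: [0.001, 0.732, 0.681, 0.003]
contact_force: [0.5, -0.1, -2.0]
gripper_width: 22.1
220 186 [427.5435816  159.47757082 191.23317223]
160 136
```

View pics/s2c.png

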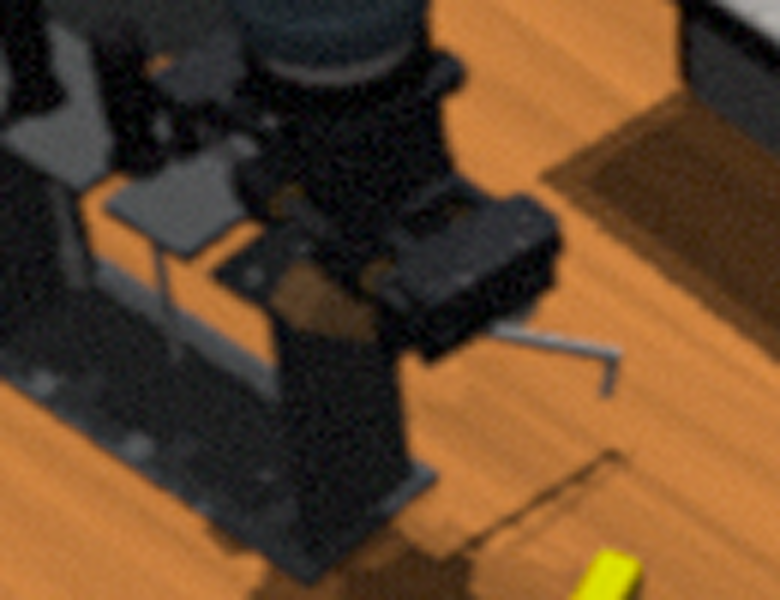

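The hook is now tilted roughly 60–65°, with the elbow at full-image (263,194.7) and the tip at (261,201.3), hanging nearly straight down. I'll compute the tip offset by intersecting with the hook's vertical plane.

Run:
```python
from h import *
s=cams.camera_model('side'); st=manip.get_state(); g=st['eef_pos']+[0,0,19]
q=st['tool_rot']; yj=np.arctan2(2*q[1]*q[2],2*q[1]**2-1+2*q[0]**2); n=np.array([np.cos(yj),np.sin(yj),0]); print('jaw',yj-np.pi/2,st['eef_pos'])
for u,v in((263,194.7),(261,201.3)):
    c,d=ray(s,u,v); P=c+d*((g-c)@n)/(d@n); print(P, P-st['eef_pos'], np.linalg.norm(P-g))
print(np.degrees(np.arctan2(1,1)))
```

```text
jaw -0.07247307698178607 [427.5435816  159.47757082 172.23317223]
[562.99529413 149.64374551  66.84182032] [ 135.45171253   -9.83382531 -105.39135191] 184.16590069650908
[554.4073973  150.26722879  46.09745   ] [ 126.86381571   -9.21034203 -126.13572223] 192.98610313897993
45.0
```

```bash
python3 -m inch '[{"x":0,"y":-0.04,"z":0.03,"spin":0},{"x":0,"y":-0.10,"z":0.03,"spin":0},{"x":0.04,"y":-0.16,"z":0.03,"spin":0},{"x":0.09,"y":-0.21,"z":0.03,"spin":0},{"x":0.14,"y":-0.21,"z":0.03,"spin":0},{"x":0.19,"y":-0.21,"z":0.03,"spin":0},{"x":0.24,"y":-0.21,"z":0.03,"spin":0},{"x":0.27,"y":-0.21,"z":0.03,"spin":0},{"x":0.276,"y":-0.21,"z":0.03,"spin":0},{"x":0.276,"y":-0.21,"z":0.03,"spin":0}]' -1 40
python3 - <<'E'
from h import *
im,m=snap('side','s3.png'); st=manip.get_state(); p=st['eef_pos']; print(p)
print(proj(m,[p+[127,-9,-126],p+[135.5,-10,-105.4],[696.5,45,42]]))
x0,y0=282,150;cv2.imwrite('pics/s3c.png',cv2.convertScaleAbs(cv2.resize(im[y0:y0+60,x0:x0+80,::-1],None,fx=10,fy=10,interpolation=cv2.INTER_CUBIC),alpha=1.8,beta=10))
E
```

```text
time_s: 7.05
eef_pos: [562.9, 53.7, 184.8]
tool_rot: [-0.0, 0.732, 0.681, -0.001]
contact_force: [-0.4, 0.2, -0.5]
gripper_width: 21.4
[562.36806657  53.75816137 184.96981171]
[[320.40272177 191.00298739]
 [322.91691174 184.4708833 ]
 [321.70389925 193.81228894]]
```

View pics/s3c.png

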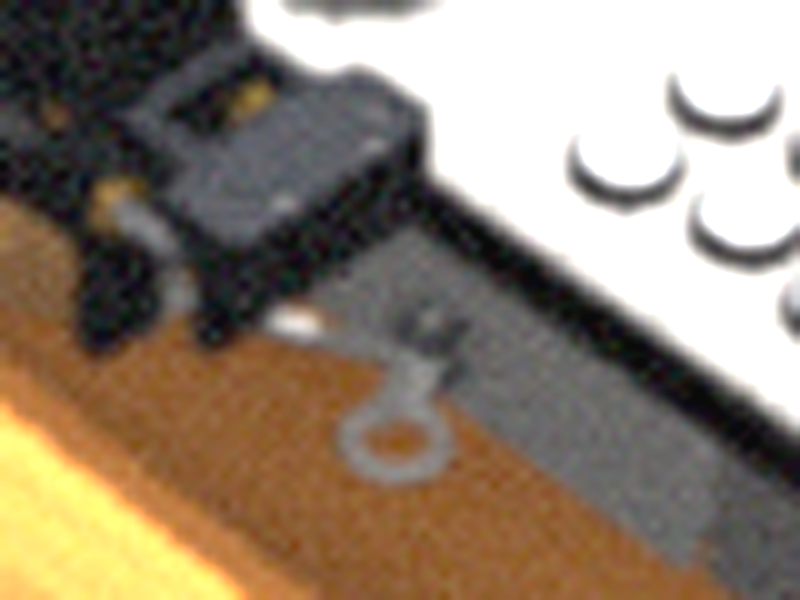

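```bash
python3 -m inch '[{"x":0.008,"y":0,"z":0,"spin":0},{"x":0.008,"y":0,"z":0,"spin":0}]' -1 40
python3 - <<'E'
from h import *
m=cams.camera_model('side'); ims=[cams.camera('side').astype(float) for _ in range(4)]; st=manip.get_state(); p=st['eef_pos']; print(p)
a=np.mean(ims,0); b=(cv2.imread('pics/side0.png')[:,:,::-1].astype(float)+cv2.imread('pics/s2.png')[:,:,::-1])/2
print(proj(m,[p+[127,-9,-126],p+[135.5,-10,-105.4],[696.5,45,42],[692,47,42],[696.5,45,58]]).round(1))
x0,y0=302,170; up=lambda i:cv2.resize(i[y0:y0+36,x0:x0+32],None,fx=12,fy=12,interpolation=cv2.INTER_CUBIC)
d=np.clip(128+3*(up(a)-up(b)),0,255); cv2.imwrite('pics/d.png',np.hstack([d,np.clip(up(a)*1.8,0,255)])[:,:,::-1])
E
```

```text
time_s: 7.3
eef_pos: [567.1, 54.0, 185.8]
tool_rot: [0.0, 0.732, 0.681, 0.0]
contact_force: [-0.2, 0.0, -1.5]
gripper_width: 21.9
[566.99960002  54.04341621 185.81302925]
[[321.4 189.9]
 [323.9 183.4]
 [321.7 193.8]
 [320.2 194.3]
 [321.9 189.9]][ WARN:0@6.665] global loadsave.cpp:1063 imwrite_ Unsupported depth image for selected encoder is fallbacked to CV_8U.
```

View pics/d.png

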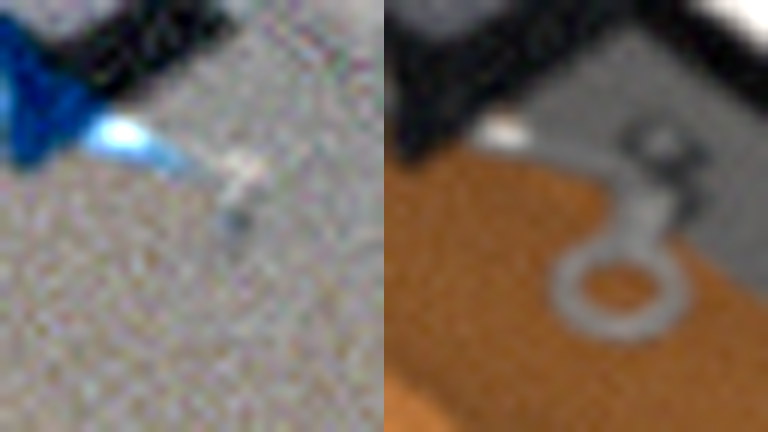

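```bash
python3 -m inch '[{"x":-0.002,"y":0,"z":-0.015,"spin":0},{"x":-0.002,"y":0,"z":-0.03,"spin":0},{"x":-0.002,"y":0,"z":-0.034,"spin":0},{"x":-0.002,"y":0,"z":-0.034,"spin":0}]' -1 40
python3 -m inch '[{"x":0,"y":0,"z":-0.008,"spin":0},{"x":0,"y":0,"z":-0.016,"spin":0},{"x":0,"y":0,"z":-0.016,"spin":0},{"x":0,"y":0,"z":-0.016,"spin":0}]' -1 40
```

```text
time_s: 7.9
eef_pos: [565.7, 53.9, 168.0]
tool_rot: [-0.0, 0.732, 0.681, -0.001]
contact_force: [-0.3, 0.3, -1.4]
gripper_width: 21.7
time_s: 8.3
eef_pos: [566.2, 54.0, 160.6]
tool_rot: [-0.0, 0.732, 0.681, -0.0]
contact_force: [0.2, 0.1, -1.6]
gripper_width: 21.5
```

```bash
python3 -m inch '[{"x":-0.01,"y":0.001,"z":0,"spin":0},{"x":-0.02,"y":0.0015,"z":0,"spin":0},{"x":-0.03,"y":0.002,"z":0,"spin":0},{"x":-0.04,"y":0.003,"z":0,"spin":0},{"x":-0.05,"y":0.0035,"z":0,"spin":0},{"x":-0.06,"y":0.004,"z":0,"spin":0}]' -1 40
python3 - <<'E'
from h import *
m=cams.camera_model('side'); a=cams.camera('side'); st=manip.get_state(); print(st['eef_pos'],st['contact_force'])
x0,y0=275,165; up=lambda i:cv2.resize(i[y0:y0+50,x0:x0+70],None,fx=10,fy=10,interpolation=cv2.INTER_CUBIC)
cv2.imwrite('pics/s4.png',cv2.convertScaleAbs(up(a),alpha=1.8)[:,:,::-1])
E
```

```text
time_s: 8.9
eef_pos: [535.9, 56.1, 160.8]
tool_rot: [0.0, 0.732, 0.681, 0.0]
contact_force: [2.1, 0.5, -3.4]
gripper_width: 21.8
[534.87829601  56.16853831 160.7182444 ] [ 1.11156127 -0.11286651 -3.32425934]
```

View pics/s4.png

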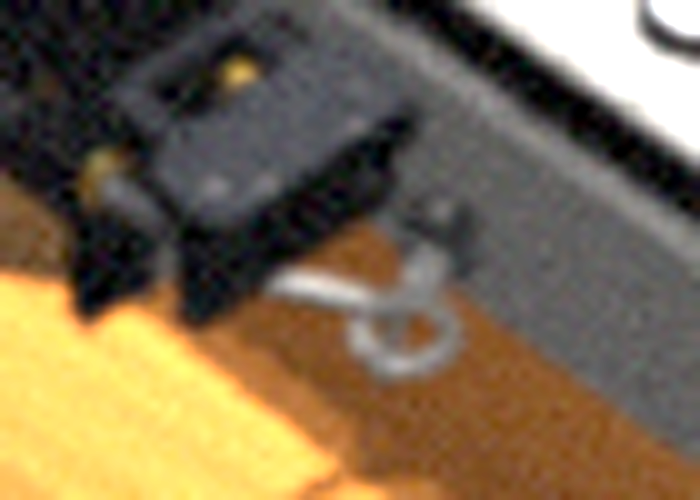

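The tip is through the ring, now at about (315.5,198), and the drawer is following: its plate edge has come out. I'll keep drawing slowly.

```bash
python3 -m inch '[{"x":-0.014,"y":0.001,"z":0,"spin":0},{"x":-0.03,"y":0.002,"z":0,"spin":0},{"x":-0.046,"y":0.003,"z":0,"spin":0},{"x":-0.062,"y":0.004,"z":0,"spin":0},{"x":-0.078,"y":0.0055,"z":0,"spin":0},{"x":-0.094,"y":0.0065,"z":0,"spin":0},{"x":-0.11,"y":0.0075,"z":0,"spin":0},{"x":-0.126,"y":0.009,"z":0,"spin":0},{"x":-0.142,"y":0.010,"z":0,"spin":0},{"x":-0.156,"y":0.011,"z":0,"spin":0}]' -1 40
python3 -m inch '[{"x":-0.008,"y":0.001,"z":0,"spin":0},{"x":-0.014,"y":0.001,"z":0,"spin":0},{"x":-0.02,"y":0.0015,"z":0,"spin":0},{"x":-0.026,"y":0.002,"z":0,"spin":0},{"x":-0.026,"y":0.002,"z":0,"spin":0}]' -1 40
```

```text
time_s: 9.95
eef_pos: [457.5, 61.6, 160.8]
tool_rot: [-0.0, 0.732, 0.681, 0.0]
contact_force: [2.7, 1.7, -2.5]
gripper_width: 21.6
time_s: 10.45
eef_pos: [448.2, 63.2, 161.0]
tool_rot: [0.002, 0.732, 0.682, 0.003]
contact_force: [12.1, 2.2, -13.2]
gripper_width: 21.6
```

```bash
python3 -m inch '[{"x":0.01,"y":-0.001,"z":0,"spin":0},{"x":0.021,"y":-0.0015,"z":0,"spin":0},{"x":0.021,"y":-0.0015,"z":0,"spin":0},{"x":0.021,"y":-0.0015,"z":0,"spin":0}]' -1 40
python3 -m inch '[{"x":0,"y":0,"z":0.01,"spin":0},{"x":0,"y":0,"z":0.02,"spin":0},{"x":0,"y":0,"z":0.03,"spin":0}]' -1 40
python3 - <<'E'
from h import *
a,m=snap('side','s5f.png'); st=manip.get_state(); print(st['eef_pos'],st['contact_force'],proj(m,st['eef_pos']+[127,-9,-126]))
x0,y0=235,165; up=lambda i:cv2.resize(i[y0:y0+75,x0:x0+100],None,fx=8,fy=8,interpolation=cv2.INTER_CUBIC)
cv2.imwrite('pics/s5.png',cv2.convertScaleAbs(up(a),alpha=1.5)[:,:,::-1])
E
```

```text
time_s: 10.85
eef_pos: [455.0, 61.3, 160.4]
tool_rot: [-0.0, 0.732, 0.681, -0.001]
contact_force: [-0.9, 0.0, -0.3]
gripper_width: 21.5
time_s: 11.15
eef_pos: [455.6, 61.7, 176.3]
tool_rot: [0.0, 0.732, 0.681, 0.0]
contact_force: [0.5, 0.0, -1.9]
gripper_width: 21.8
[456.1809173   61.81136243 177.00782591] [ 0.23116774 -0.47359876 -1.55754109] [[293.22600247 211.72164559]]
```

View pics/s5.png

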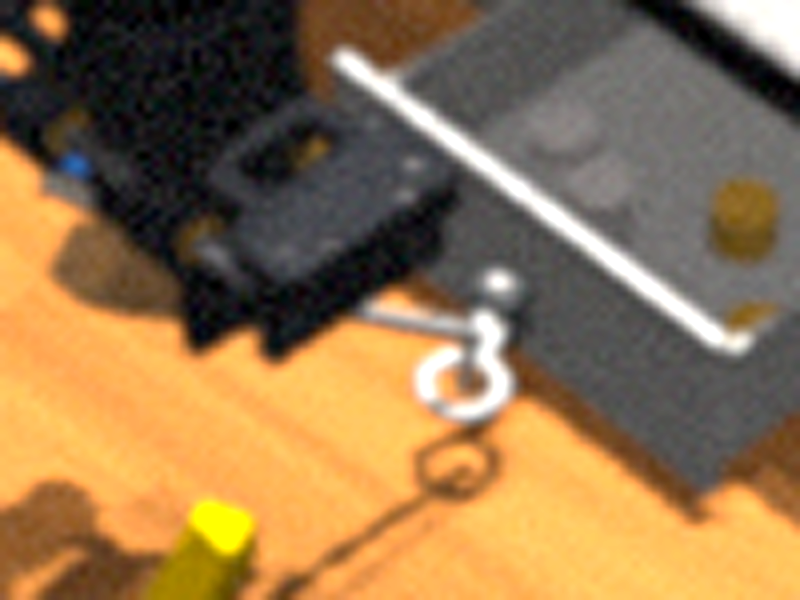

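The drawer is fully out and the tip sits above the ring, at crop (467,375), with no contact force. Next I'll lift clear and bring the hook upright by pressing its elbow against the deck's fixed front face.

```bash
python3 -m inch '[{"x":0,"y":0,"z":0.06,"spin":0},{"x":0,"y":0,"z":0.13,"spin":0},{"x":0,"y":0.04,"z":0.19,"spin":0},{"x":0.02,"y":0.10,"z":0.224,"spin":0},{"x":0.06,"y":0.16,"z":0.224,"spin":0},{"x":0.10,"y":0.176,"z":0.224,"spin":0},{"x":0.118,"y":0.176,"z":0.224,"spin":0},{"x":0.118,"y":0.176,"z":0.224,"spin":0}]' -1 40
python3 -m inch '[{"x":0.012,"y":0,"z":0,"spin":0},{"x":0.024,"y":-0.001,"z":0,"spin":0},{"x":0.036,"y":-0.002,"z":0.008,"spin":0},{"x":0.036,"y":-0.002,"z":0.008,"spin":0}]' -1 14
```

```text
time_s: 12.0
eef_pos: [515.2, 148.7, 287.5]
tool_rot: [0.0, 0.732, 0.681, -0.0]
contact_force: [-0.5, -0.5, -1.5]
gripper_width: 21.6
time_s: 12.4
eef_pos: [533.5, 148.3, 292.3]
tool_rot: [0.0, 0.732, 0.681, 0.0]
contact_force: [0.9, -0.0, -1.6]
gripper_width: 22.2
```

```bash
python3 -m inch '[{"x":0.027,"y":-0.002,"z":0.022,"spin":0},{"x":0.054,"y":-0.004,"z":0.042,"spin":0},{"x":0.094,"y":-0.006,"z":0.063,"spin":0},{"x":0.094,"y":-0.006,"z":0.063,"spin":0}]' -1 14
python3 - <<'E'
from h import *
im,m=snap('side','s6.png'); g=manip.get_state()['eef_pos']; print(proj(m,[g+[0,0,19],[661,146,184]]))
E
python3 -m inch '[{"x":0.04,"y":-0.003,"z":0.018,"spin":0},{"x":0.07,"y":-0.005,"z":0.028,"spin":0},{"x":0.10,"y":-0.007,"z":0.035,"spin":0},{"x":0.13,"y":-0.009,"z":0.037,"spin":0},{"x":0.16,"y":-0.011,"z":0.037,"spin":0},{"x":0.16,"y":-0.011,"z":0.037,"spin":0}]' -1 14
python3 - <<'E'
from h import *
im,m=snap('side','s7.png'); g=manip.get_state()['eef_pos']; print(proj(m,[g+[0,0,19],[661,146,184],g+[0,0,19-187]]))
a=cv2.imread('pics/s6.png')[60:230,180:350];b=cv2.imread('pics/s7.png')[60:230,200:370]
cv2.imwrite('pics/s67.png',cv2.resize(np.hstack([a,b]),None,fx=2.35,fy=2.35,interpolation=cv2.INTER_CUBIC))
E
```

```text
time_s: 12.8
eef_pos: [581.7, 145.3, 324.4]
tool_rot: [0.001, 0.732, 0.681, 0.001]
contact_force: [-0.4, 0.3, -1.8]
gripper_width: 21.9
[[264.87900611 113.23091506]
 [287.36883401 146.62869639]]
time_s: 13.45
eef_pos: [659.5, 140.1, 340.5]
tool_rot: [-0.0, 0.732, 0.681, -0.001]
contact_force: [0.1, -0.4, -2.2]
gripper_width: 21.9
[[288.21810675  94.1764998 ]
 [287.36883401 146.62869639]
 [288.44865496 151.04926398]]
```

View pics/s67.png

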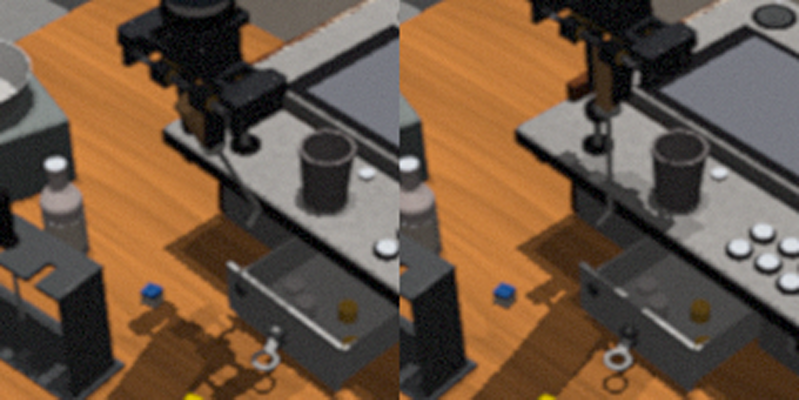

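The right panel shows the hook close to upright, its elbow about 2 px off vertical. That was the 12th and last picture; the remaining checks will be numeric. Heading back to the rack.

```bash
python3 -m inch '[{"x":-0.08,"y":0,"z":0,"spin":0},{"x":-0.16,"y":0,"z":0,"spin":0},{"x":-0.24,"y":0,"z":0,"spin":0},{"x":-0.32,"y":0,"z":0,"spin":0.1},{"x":-0.39,"y":0.01,"z":-0.04,"spin":0.25},{"x":-0.45,"y":0.014,"z":-0.10,"spin":0.25},{"x":-0.51,"y":0.014,"z":-0.16,"spin":0.25},{"x":-0.553,"y":0.014,"z":-0.22,"spin":0.25},{"x":-0.553,"y":0.014,"z":-0.23,"spin":0.25},{"x":-0.553,"y":0.014,"z":-0.23,"spin":0.25}]' -1 30
python3 - <<'E'
from h import *
im,m=snap('side','s8.png'); im2,m2=snap('top','t8.png'); g=manip.get_state()['eef_pos']; print(g)
# rod detection: bright/grey thin column below gripper in side view, vs start image
b=cv2.imread('pics/side0.png')[:,:,::-1].astype(int); 
for dz in range(-40,-185,-16):
    u,v=proj(m,g+[0,0,dz])[0]; r=int(round(v)); d=im[r,int(u)-9:int(u)+10].astype(int).sum(1)
    print(dz,round(u,1),r,d.tolist())
E
```

```text
time_s: 14.5
eef_pos: [382.1, 147.0, 226.4]
tool_rot: [-0.0, 0.688, 0.726, -0.0]
contact_force: [0.5, -0.2, -1.0]
gripper_width: 21.8
[384.34672496 147.61321614 227.76593616]
-40 211.4 199 [167, 208, 214, 188, 122, 82, 79, 106, 149, 151, 138, 82, 34, 69, 70, 56, 61, 63, 47]
-56 212.1 203 [75, 83, 97, 108, 64, 54, 60, 111, 139, 160, 117, 84, 71, 65, 77, 68, 40, 58, 55]
-72 212.7 208 [98, 93, 95, 88, 75, 61, 68, 67, 118, 142, 138, 115, 71, 65, 53, 59, 58, 81, 29]
-88 213.4 212 [97, 80, 93, 100, 62, 47, 44, 70, 129, 158, 159, 117, 55, 80, 71, 76, 34, 54, 62]
-104 214.1 216 [211, 186, 168, 131, 90, 62, 70, 85, 137, 150, 142, 82, 72, 48, 49, 62, 40, 26, 81]
-120 214.7 220 [113, 111, 120, 126, 89, 72, 64, 53, 80, 150, 153, 134, 71, 68, 51, 79, 87, 122, 165]
-136 215.4 224 [126, 102, 102, 82, 84, 66, 66, 59, 107, 149, 155, 132, 138, 179, 180, 159, 185, 224, 281]
-152 216.0 228 [145, 112, 102, 95, 70, 70, 92, 125, 165, 171, 159, 152, 200, 278, 309, 339, 347, 345, 356]
-168 216.6 232 [230, 221, 193, 158, 151, 140, 181, 235, 240, 223, 197, 261, 315, 315, 326, 320, 319, 330, 347]
-184 217.2 236 [114, 128, 117, 140, 176, 205, 211, 213, 271, 298, 297, 298, 303, 295, 303, 303, 282, 283, 278]
```

The rod is plumb under the grip, within 1 px all along. On to the slot's front.

```bash
python3 -m inch '[{"x":-0.02,"y":0.03,"z":0,"spin":0},{"x":-0.038,"y":0.09,"z":0,"spin":0},{"x":-0.038,"y":0.15,"z":0,"spin":0},{"x":-0.038,"y":0.19,"z":-0.01,"spin":0},{"x":-0.038,"y":0.196,"z":-0.02,"spin":0},{"x":-0.038,"y":0.196,"z":-0.02,"spin":0},{"x":-0.038,"y":0.196,"z":-0.02,"spin":0}]' -1 30
python3 -c "
from h import *
s=manip.get_state();q=s['tool_rot'];print(s['eef_pos'],np.arctan2(2*q[1]*q[2],2*q[1]**2-1)-np.pi/2)"
```

```text
time_s: 15.3
eef_pos: [364.8, 244.2, 216.9]
tool_rot: [0.0, 0.689, 0.725, -0.0]
contact_force: [0.8, -0.7, -1.7]
gripper_width: 21.8
[364.76084171 244.17098353 216.94940965] 0.05165538396447089
```

```bash
python3 -m inch '[{"x":0.02,"y":0.003,"z":0,"spin":0},{"x":0.045,"y":0.005,"z":0,"spin":0},{"x":0.07,"y":0.006,"z":0,"spin":0},{"x":0.095,"y":0.0075,"z":0,"spin":0},{"x":0.115,"y":0.0085,"z":0,"spin":0},{"x":0.135,"y":0.0095,"z":0,"spin":0},{"x":0.135,"y":0.0095,"z":0,"spin":0}]' -1 30
python3 -m inch '[{"x":0,"y":0,"z":-0.008,"spin":0},{"x":0,"y":0,"z":-0.016,"spin":0},{"x":0,"y":0,"z":-0.024,"spin":0},{"x":0,"y":0,"z":-0.024,"spin":0}]' -1 30
```

```text
time_s: 16.0
eef_pos: [433.2, 249.9, 216.6]
tool_rot: [0.0, 0.688, 0.725, 0.0]
contact_force: [-0.1, 0.3, -0.9]
gripper_width: 21.6
time_s: 16.4
eef_pos: [430.9, 249.8, 204.0]
tool_rot: [-0.0, 0.688, 0.726, -0.001]
contact_force: [0.2, -0.7, -1.5]
gripper_width: 21.8
```

Keep lowering in small steps until it bears.

```bash
python3 -m inch '[{"x":0.002,"y":0,"z":-0.006,"spin":0},{"x":0.002,"y":0,"z":-0.01,"spin":0},{"x":0.002,"y":0,"z":-0.01,"spin":0}]' -1 30
python3 -m inch '[{"x":0,"y":0,"z":-0.004,"spin":0},{"x":0,"y":0,"z":-0.008,"spin":0},{"x":0,"y":0,"z":-0.008,"spin":0}]' -1 30
python3 -m inch '[{"x":0,"y":0,"z":-0.004,"spin":0},{"x":0,"y":0,"z":-0.008,"spin":0},{"x":0,"y":0,"z":-0.008,"spin":0}]' -1 10
```

```text
time_s: 16.7
eef_pos: [432.6, 249.9, 199.5]
tool_rot: [-0.0, 0.688, 0.726, -0.0]
contact_force: [-0.3, 0.0, -2.1]
gripper_width: 21.9
time_s: 17.0
eef_pos: [432.5, 249.9, 195.4]
tool_rot: [-0.0, 0.688, 0.726, -0.0]
contact_force: [0.3, -0.0, -1.4]
gripper_width: 21.9
time_s: 17.3
eef_pos: [432.7, 250.0, 191.7]
tool_rot: [-0.0, 0.688, 0.726, 0.0]
contact_force: [-0.0, 0.1, -1.6]
gripper_width: 22.0
```

```bash
python3 -m inch '[{"x":0,"y":0,"z":-0.004,"spin":0},{"x":0,"y":0,"z":-0.006,"spin":0},{"x":0,"y":0,"z":-0.006,"spin":0}]' -1 10
python3 - <<'E'
from h import *
im,m=snap('side','s9.png'); g=manip.get_state()['eef_pos']; b=cv2.imread('pics/side0.png')[:,:,::-1].astype(int)
# bolster (bright ring at side0 ~ px(199.5,174)): columns through bolster, now vs start
print(proj(m,[*g[:2],173]))
for r in range(162,184): print(r, b[r,199:207].sum(1).tolist(), im[r,199:207].astype(int).sum(1).tolist())
E
```

```text
time_s: 17.6
eef_pos: [433.9, 250.1, 190.1]
tool_rot: [0.001, 0.688, 0.726, 0.001]
contact_force: [-2.0, -2.8, 9.6]
gripper_width: 21.9
[[200.13523508 174.02922121]]
162 [127, 97, 118, 120, 150, 180, 204, 195] [27, 0, 51, 21, 71, 69, 56, 102]
163 [109, 118, 106, 117, 138, 188, 215, 218] [91, 48, 13, 45, 51, 54, 36, 48]
164 [114, 119, 118, 117, 133, 182, 214, 216] [116, 40, 31, 59, 24, 55, 43, 15]
165 [117, 125, 94, 116, 149, 163, 201, 215] [99, 62, 8, 8, 44, 7, 6, 27]
166 [124, 113, 113, 123, 122, 148, 196, 208] [112, 68, 45, 12, 32, 49, 17, 29]
167 [116, 133, 106, 124, 114, 151, 177, 207] [114, 65, 7, 16, 52, 26, 32, 35]
168 [116, 112, 118, 106, 118, 132, 191, 210] [98, 54, 47, 39, 24, 39, 42, 22]
169 [119, 111, 117, 96, 119, 146, 192, 211] [128, 95, 10, 52, 43, 41, 4, 55]
170 [122, 123, 97, 112, 107, 169, 226, 229] [130, 99, 50, 23, 20, 3, 27, 43]
171 [123, 131, 118, 101, 162, 241, 258, 239] [120, 110, 61, 34, 9, 33, 54, 58]
172 [110, 107, 131, 163, 247, 323, 311, 213] [134, 109, 65, 25, 57, 59, 76, 66]
173 [119, 129, 172, 250, 359, 361, 281, 192] [118, 130, 105, 77, 79, 116, 106, 95]
174 [165, 203, 280, 351, 379, 320, 214, 171] [144, 137, 160, 170, 139, 151, 124, 118]
175 [198, 269, 326, 330, 248, 188, 162, 180] [175, 184, 198, 196, 183, 166, 114, 96]
176 [213, 230, 227, 186, 146, 155, 177, 197] [185, 182, 188, 184, 152, 144, 101, 60]
177 [183, 174, 161, 146, 175, 191, 202, 219] [168, 162, 169, 145, 128, 110, 80, 93]
178 [196, 195, 186, 196, 198, 202, 208, 210] [132, 113, 118, 88, 95, 97, 84, 69]
179 [206, 210, 209, 196, 214, 208, 207, 214] [90, 86, 98, 101, 83, 69, 72, 92]
180 [198, 213, 208, 205, 195, 209, 205, 212] [62, 83, 83, 88, 80, 79, 94, 76]
181 [203, 214, 212, 199, 207, 207, 210, 195] [79, 85, 81, 82, 80, 91, 49, 78]
182 [210, 205, 204, 207, 199, 208, 208, 216] [83, 88, 74, 92, 77, 68, 74, 86]
183 [185, 206, 199, 200, 199, 194, 216, 207] [47, 68, 78, 86, 90, 85, 78, 76]
```

It bears with 9.6 N, so the bolster is down on the plate. Opening.

```bash
python3 -m inch '[{"x":0,"y":0,"z":0.004,"spin":0},{"x":0,"y":0,"z":0.004,"spin":0}]' -1 5
python3 -m inch '[{"x":0,"y":0,"z":0,"spin":0},{"x":0,"y":0,"z":0,"spin":0},{"x":0,"y":0,"z":0,"spin":0},{"x":0,"y":0,"z":0,"spin":0}]' 0.1 12
python3 -m inch '[{"x":0,"y":0,"z":0.03,"spin":0},{"x":0,"y":0,"z":0.08,"spin":0},{"x":0,"y":0,"z":0.16,"spin":0},{"x":0,"y":0,"z":0.24,"spin":0},{"x":-0.06,"y":0.05,"z":0.28,"spin":0},{"x":-0.10,"y":0.13,"z":0.3,"spin":0},{"x":-0.14,"y":0.22,"z":0.3,"spin":0},{"x":-0.18,"y":0.31,"z":0.3,"spin":0},{"x":-0.22,"y":0.4,"z":0.3,"spin":0},{"x":-0.26,"y":0.48,"z":0.3,"spin":0}]' 0.1 12
python3 - <<'E'
from h import *
for k in range(2):
    pass
im,m=snap('side','s10.png'); imt,mt=snap('top','t10.png'); 
b=cv2.imread('pics/side0.png')[:,:,::-1]; bt=cv2.imread('pics/top0.png')[:,:,::-1]
def match(b,a,x,y,w,h,n):
    t=np.ascontiguousarray(b[y:y+h,x:x+w]); r=cv2.matchTemplate(np.ascontiguousarray(a[y-12:y+h+12,x-12:x+w+12]),t,cv2.TM_CCOEFF_NORMED); _,v,_,l=cv2.minMaxLoc(r); print(n,l[0]-12,l[1]-12,round(v,3))
match(b,im,190,145,18,34,'hook side'); match(bt,imt,172,214,22,18,'hook top')
match(b,im,160,130,28,36,'drivers side'); match(bt,imt,120,215,45,24,'drivers top')
match(b,im,306,112,26,40,'cup'); match(bt,imt,234,104,26,32,'cup top')
match(bt,imt,188,176,16,16,'chalk a'); match(bt,imt,302,173,16,16,'chalk b'); match(bt,imt,128,170,28,26,'polish'); match(bt,imt,400,160,34,34,'mug')
s5=cv2.imread('pics/s5f.png')[:,:,::-1]; match(s5,im,285,195,50,40,'drawer vs s5')
E
```

```text
time_s: 17.85
eef_pos: [432.7, 250.1, 190.8]
tool_rot: [-0.0, 0.688, 0.726, 0.0]
contact_force: [0.8, -0.4, -2.0]
gripper_width: 21.6
time_s: 18.25
eef_pos: [432.7, 250.0, 190.7]
tool_rot: [-0.0, 0.688, 0.726, -0.0]
contact_force: [0.6, 0.8, 0.4]
gripper_width: 48.1
time_s: 19.25
eef_pos: [301.4, 492.0, 340.7]
tool_rot: [-0.0, 0.688, 0.726, 0.0]
contact_force: [0.6, -0.7, 0.5]
gripper_width: 48.4
hook side -1 1 0.965
hook top 1 1 0.956
drivers side 0 0 0.972
drivers top 0 0 0.996
cup 0 0 0.993
cup top 0 0 0.999
chalk a 0 0 0.999
chalk b 0 0 0.999
polish 0 0 0.999
mug 0 0 0.999
drawer vs s5 0 0 0.964
```

Run:
```python
from h import *
im,s=snap('side','s11.png'); t=cams.camera_model('top'); imt=cams.camera('top')
a=-.069; x=np.array([np.cos(a),np.sin(a)]); O=np.array([744.1,60.3])
for p in((277.5,171.9),(326.9,208.1)):
    P=onz(s,*p,92); print(P, (P[:2]-O)@x)
# top: bright rim rows along column near drawer middle
for c in(240,275,290):
    g=imt[140:180,c].astype(int).sum(1); print(c,g.tolist())
    for d in(100,105,110): 
        k=proj(t,[*(O-(6+d)*x+ (-(c-262)*3)*np.array([-x[1],x[0]])),92])[0]; print(d,k.round(1))
# tilt check of hook: handle top match and bolster separately
b=cv2.imread('pics/side0.png')[:,:,::-1]
for (X,Y,w,h) in((190,145,14,10),(193,168,14,10)):
    A=cv2.resize(im[Y-4:Y+h+4,X-4:X+w+4],None,fx=5,fy=5,interpolation=cv2.INTER_CUBIC);T=cv2.resize(np.ascontiguousarray(b[Y:Y+h,X:X+w]),None,fx=5,fy=5,interpolation=cv2.INTER_CUBIC)
    _,v,_,l=cv2.minMaxLoc(cv2.matchTemplate(A,T,cv2.TM_CCOEFF_NORMED)); print(l[0]/5-4,l[1]/5-4,v)
```

```text
[639.36260117 165.09321163  92.        ] -111.71316574014956
[626.03468733 -30.06815024  92.        ] -111.55391393560188
240 [402, 319, 170, 84, 88, 136, 178, 178, 175, 173, 181, 182, 180, 177, 182, 189, 205, 254, 309, 323, 348, 415, 476, 396, 203, 118, 109, 110, 109, 108, 136, 175, 225, 297, 320, 326, 327, 326, 329, 323]
100 [232.4 159.3]
105 [232.2 160.9]
110 [232.1 162.5]
275 [441, 441, 432, 371, 261, 136, 82, 119, 171, 179, 164, 154, 155, 155, 156, 154, 145, 129, 127, 156, 182, 216, 264, 326, 424, 447, 260, 121, 113, 113, 116, 116, 119, 149, 222, 310, 327, 321, 317, 315]
100 [266.8 161.4]
105 [266.7 163. ]
110 [266.6 164.6]
290 [438, 446, 438, 393, 301, 227, 134, 82, 89, 118, 131, 124, 135, 130, 127, 125, 115, 121, 128, 118, 127, 126, 126, 144, 150, 161, 167, 181, 245, 312, 326, 330, 332, 327, 329, 327, 317, 321, 333, 332]
100 [281.6 162.3]
105 [281.5 163.9]
110 [281.4 165.5]
-0.3999999999999999 0.7999999999999998 0.9614802002906799
-0.6000000000000001 1.0 0.9543072581291199
```

```bash
python3 -m inch '[{"x":0,"y":0,"z":0,"spin":0},{"x":0,"y":0,"z":0,"spin":0},{"x":0,"y":0,"z":0,"spin":0},{"x":0,"y":0,"z":0,"spin":0},{"x":0,"y":0,"z":0,"spin":0}]'; python3 -c "
from workcell import job; print(job.job_done())"
```

```text
time_s: 19.95
eef_pos: [302.9, 489.7, 340.8]
tool_rot: [0.0, 0.688, 0.725, 0.0]
contact_force: [0.3, 0.4, -0.6]
gripper_width: 48.3
the job is handed in; nothing more can be done
None
```

The drawer is drawn out to its stop, the hook is back in its own slot, and I handed the job in at about 20 s of the 67 s allowed; no verdict was reported.

- **How it was done:** The tool cannot tilt, so I tilted the hook about 48° in the grip by dragging its tip along the table. I lowered the tip through the eye's ring and drew the drawer out at about 0.08 m/s until the pull force rose to 12 N. I then unhooked, stood the hook upright against the deck's front face and hung it back in the rack.
- **Hook:** Matching against the first pictures puts it within about 1 px (roughly 3 mm) of where it started. The handle top and the bolster shifted alike, so it hangs upright.
- **Bystanders:** The drivers, cup, chalk cubes, polish and mug all show no shift.
- **Drawer:** The two cameras disagree slightly on how far it is out. The top view reads about 108–111 mm. The side view reads about 106–108 mm, which is above the 104 mm needed but within its error of about 4 mm. The match against the picture taken just after unhooking showed no later movement.
- **Not checked directly:** The hook slipped about 10 mm along the handle in the grip. I judged the bolster seated from the 9.6 N contact force and the picture match, as no picture views were left.

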